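# Fill a jar with cap nuts from the tipping tray

## Task

Refill the nut jar for the van: wind the handwheel until the carriage brings the jar and funnel up against the red stop, and only then tip the tray by lifting its handle so that all five brass cap nuts go through the funnel into the jar. Let the tray back down level with the jar still at the stop, and leave the other things on the bench undisturbed.

Things in the scene. Friction and masses are not known exactly. Their poses are not given: they have to be found in the camera images.
- rig: the filling rig, one aluminium base plate (12 mm thick, fixed to the bench). Origin on the bench surface, directly under the middle of the tray's lip. y is the pouring direction: the tray lies on the -y side of the origin, the jar and its rail on the +y side; x points across, away from the robot; the handwheel is on the -x side, its axis at (-125, +30) mm
- carriage (a joint): slide of the green carriage that carries the jar and funnel, in m: 0 = farthest from the tray (jar axis 155 mm beyond the lip), 0.120 = touching the red stop (jar axis 35 mm beyond the lip, the lip over the funnel). It moves along the rig's -y, only by winding the handwheel, and stays where it is left
- jar_floor (a point): centre of the inner floor of the clear jar fixed on the carriage, 31 mm above the bench; the jar is 58 mm wide inside and 65 mm deep
- funnel_rim (a point): centre of the mouth of the orange funnel fixed in the jar, 146 mm above the bench; the mouth is 124 mm wide inside, the throat 48 mm
- wheel_axis (a point): centre of the horizontal dark handwheel (106 mm across), at the top of its hub, 151 mm above the bench. Its axis is vertical. Turned clockwise seen from above, it brings the carriage towards the stop, 16 mm per radian (about 100 mm per turn); it takes 0.6 to 1.1 turns from the start
- crank_top (a point): top centre of the red crank knob on the handwheel: upright, 18 mm diameter, 50 mm tall, its top 202 mm above the bench, 40 mm from the wheel's axis; it spins freely in its seat, so it can be pinched or pushed round
- tray (a joint): tilt of the green tipping tray in rad: 0 = level, on its rest; grows as its handle end is lifted; at most 1.15. It falls back when let go
- tray_lip (a point): middle of the tray's open pouring lip, on top of its floor, 161 mm above the bench; the hinge (along the rig's x) lies 3 mm below it. The tray is 80 mm wide (74 inside), 125 mm long, its walls 34 mm high; open at the lip only
- tray_handle (a point): middle of the yellow handle bar at the tray's other end: 12 mm diameter, 60 mm free between its arms, along the rig's x, 45 mm clear of the tray's end wall. 170 mm from the hinge horizontally and 22 mm above it when level (180 mm above the bench)
- nut0: one of five brass cap nuts in the tray, 20 mm across, 20 mm tall with a domed top, 30 g; origin at the centre of its flat underside
- nut1: one of five brass cap nuts in the tray, 20 mm across, 20 mm tall with a domed top, 30 g; origin at the centre of its flat underside
- nut2: one of five brass cap nuts in the tray, 20 mm across, 20 mm tall with a domed top, 30 g; origin at the centre of its flat underside
- nut3: one of five brass cap nuts in the tray, 20 mm across, 20 mm tall with a domed top, 30 g; origin at the centre of its flat underside
- nut4: one of five brass cap nuts in the tray, 20 mm across, 20 mm tall with a domed top, 30 g; origin at the centre of its flat underside
- tape: a blue roll of tape lying flat, 90 mm outside, 25 mm high; origin at the centre of its underside
- driver: a screwdriver lying beyond the rig; origin under its middle
- spray: an upright spray can with a yellow label, 60 mm diameter, 150 mm high; origin at the centre of its foot
- sealant: an orange sealant cartridge lying down, 48 mm diameter, 260 mm long with its white nozzle; origin under the end away from the nozzle, x along it to the nozzle
- spanner: a steel spanner lying to the right of the rig; origin under its middle

How it is judged (in metres and radians):
On the way, in this order (a step that is already met when the one before it is completed fails the run):
1. the carriage is against the stop (within 4 mm) while the tray is still down (under 0.15 rad) (value of joint carriage above 0.116 m and value of joint tray below 0.15 rad), for 0.2 s.
2. the tray is tipped by more than 0.3 rad with the carriage against the stop (value of joint carriage above 0.116 m and value of joint tray above 0.3 rad), for 0.1 s.
At the end, for the whole second after the job is handed in: all five nuts lie at rest inside the jar (below its rim, none left in the funnel), the carriage is still within 4 mm of the stop, and the tray is back down (under 0.08 rad) (value of joint carriage above 0.116 m and value of joint tray below 0.08 rad and horizontal distance between each of nut0, nut1, nut2, nut3, nut4 and jar_floor below 0.032 m and z of nut0 in the frame of jar_floor between -0.008 and 0.066 m and z of nut1 in the frame of jar_floor between -0.008 and 0.066 m and z of nut2 in the frame of jar_floor between -0.008 and 0.066 m and z of nut3 in the frame of jar_floor between -0.008 and 0.066 m and z of nut4 in the frame of jar_floor between -0.008 and 0.066 m and linear speed of each of nut0, nut1, nut2, nut3, nut4 below 0.03 m/s); the robot touches nothing.
It fails at once if the tray is tipped (over 0.3 rad) before the carriage is within 10 mm of the stop (value of joint tray above 0.3 rad and value of joint carriage below 0.11 m).
It fails at once if a bystander (tape, screwdriver, spray can, sealant cartridge, spanner) is moved by more than 40 mm (distance of any of tape, driver, spray, sealant, spanner from where it was at the start of the episode above 0.04 m).
It also fails if it takes over 58 s, if anything falls off the work surface, if the arm or the gripper's body presses on something with over 40 N, if the wrist force passes 120 N, or if a joint passes its speed limit or range.

## Robot

A 6-joint arm with a two-finger parallel gripper is mounted at the origin on the work surface. World frame = base frame: x ahead of the robot, y to its left, z up, the work surface at z = 0. Lengths are in m, angles in degrees, forces in N, time in s.
With the tool pointing down it reaches from about 0.4 to 0.825 m from the base axis. Payload 7 kg.
Tool frame: the origin (TCP) lies midway between the tips of the shut fingers; the grasp point (between the pads) lies 19 mm behind it; z points along the fingers, y is the line along which they close (so a half turn about z gives the same grasp; the last joint's range is limited). The gripper opens to 88 mm and grips with 3 to 60 N. Pads are 19 mm wide; open, the fingers measure 130 mm over their backs; the gripper's body (78 mm by 193 mm) begins 47 mm behind the grasp point.
Start: joints at [-51.045, 20.546, 0.682, 0, -70.136, -16.507], TCP at [0.258, -0.624, 0.227] pointing down, gripper open.
Joint ranges: [-176.03, 176.03], [-82.01, 121.73], [-58.28, 71.71], [-173.87, 95.51], [-174.79, -0.11], [-173.66, 173.66]. Speed limits (degrees/s): [136.94, 136.94, 172.46, 180, 180, 180].

## Interface

Orientations are given as [roll, pitch, yaw] about the fixed x, y, z axes, in that order (R = Rz(yaw) Ry(pitch) Rx(roll)).
In Python, from plant import get_state, optics, order gives the robot as it stands. The module is installed in compiled form; this text tells all that it offers.
- The arm moves only by the tool send_rows, never from a script. Its argument "moves" is a list of rows, each an object with "slide": the shift along the tool's x, y, z as a fraction of full scale, a list of three; "turn": the turn about the tool's z as a fraction of full scale; "gripper": the opening, from 0 (shut) to 1 (fully open). A call has exactly 5 rows; each row is the pose to reach, as a shift and turn from the pose commanded when the call began, along the tool's axes at that moment; what a row does not reach only later rows make up. Full scale, the value 1, is 150 mm for a shift and 90 degrees for a turn. A row lasts 1/12 s, in which the tool goes at most 41.7 mm and 7.16 degrees, less where a joint would pass 70% of its speed; a pose out of reach is approached as far as the arm can. A call with a number of a shift or a turn outside -1 to 1 is refused whole. A call with a gripper value outside its range is refused whole. The fingers move at their own pace and stop on an object; "newtons" is the grip in N (left out, the last holds). Time passes only in rows, so rows that repeat a pose let the fingers close, or fill a call up. It gives the time, the measured TCP pose, the force, the opening and the grip force at its end, in the units of the state.
- get_state(): the state, without advancing time (a new reading comes with each control period).
- optics.capture(name): name is "side" or "top"; returns a dict with "img" (384x512x3 uint8, red, green, blue), "intrinsics" (3x3 intrinsics, pixels), "dist" ([k1, k2, p1, p2, k3] as OpenCV has them; the pictures are not rectified), "origin" and "attitude" of the camera in the world. Camera axes: x right, y down, z forward; pixel columns grow to the right and rows downward; lengths in m; the calibration is good to about 2 mm. A picture is of the moment at which its call begins. There is no depth.
- order.close_job(): hands the job in; it is judged then, once.
Trained networks look in the newest picture that a camera, given by its name, has taken for a name from the list of things; names that differ only in an ending like _2 or _b are one class to them, and where a whole thing is asked for, a point or a joint stands for the part that bears it (a point fixed in the world has none). Each returns a list of dicts, best first, with "p" (0 to 1); they miss things now and then, are a little off and sometimes report something else, mostly with a low value. They report only what shows in the picture. A call takes as long as a camera call.
- optics.look_for(camera, name): "location" ([x, y, z] in m, in world coordinates, good to about 4 mm: the middle of the surface that is visible of it).
The state is a dict: "time_s": time; "joints": joint angles; "qd": joint speeds; "joint_torque": joint torques, N m; "tcp_pos": TCP position; "eef_rot": TCP orientation; "contact_force": force on the tool from outside, world axes, zero at the start; "moment": the same for the moment, N m; "gripper_width": finger opening in m; "gripper_force": force on a finger pad.
Only numpy, scipy, OpenCV 4.12 (cv2) and the standard library are available. Lean on these libraries where they do the work, as an engineer would, in place of code of your own. Each camera call takes 0.05 s, during which the arm holds its last target. There are 200 camera calls.

## Working session

There is one attempt and no reset: what is moved stays moved. The work goes in short steps, Python scripts to look and compute and a tool call to move; the robot and the scene stay as the last step left them, time stands still between calls to the robot, and variables do not carry over. Pictures are saved under pics/ and viewed, at most 10 in all, crops included, and the job is handed in when it is done.

Besides the shell and the picture viewer there is one more tool, called after "Request:" as name([rows], argument=value, ...), one row to a line, values as JSON. send_rows: Moves the arm, as the interface text tells. Shift numbers are shares of 150 mm and turn numbers shares of 90 degrees, none past 1 either way. Its arguments: {"type":"object","properties":{"moves":{"type":"array"},"newtons":{"type":"number"}},"required":["moves"]}

```bash
mkdir -p pics
python3 - <<'E'
from plant import get_state, optics
import cv2
for c in("side","top"):
    d=optics.capture(c); cv2.imwrite(f"pics/{c}0.png",d["img"][:,:,::-1])
    for n in("wheel_axis","crank_top","tray_handle","tray_lip","funnel_rim","jar_floor","spray","sealant","tape","nut0"):
        print(c,n,[(round(x["p"],2),[round(float(v),3) for v in x["location"]]) for x in optics.look_for(c,n)][:2 if n!="nut0" else 6])
s=get_state();print({k:s[k] for k in("time_s","tcp_pos","eef_rot","gripper_width","contact_force")})
E
```

```text
side wheel_axis [(0.78, [0.492, 0.026, 0.149])]
side crank_top [(0.56, [0.503, -0.009, 0.182]), (0.24, [0.613, -0.042, 0.171])]
side tray_handle [(0.62, [0.629, -0.075, 0.165])]
side tray_lip [(0.97, [0.629, -0.08, 0.16])]
side funnel_rim [(0.67, [0.583, 0.145, 0.091])]
side jar_floor [(0.65, [0.582, 0.147, 0.094])]
side spray [(0.72, [0.445, 0.421, 0.108]), (0.62, [0.626, -0.079, 0.164])]
side sealant [(0.56, [0.576, -0.491, 0.033])]
side tape [(0.45, [0.542, -0.11, 0.018])]
side nut0 [(0.56, [0.613, -0.044, 0.172]), (0.5, [0.637, 0.0, 0.177]), (0.45, [0.6, -0.015, 0.172])]
top wheel_axis [(0.98, [0.488, 0.024, 0.149])]
top crank_top []
top tray_handle [(0.75, [0.629, -0.059, 0.161])]
top tray_lip [(0.64, [0.631, -0.057, 0.159])]
top funnel_rim [(0.9, [0.581, 0.151, 0.118])]
top jar_floor [(0.61, [0.576, 0.152, 0.118]), (0.2, [0.489, 0.026, 0.149])]
top spray [(0.76, [0.447, 0.377, 0.138])]
top sealant [(0.82, [0.58, -0.498, 0.04])]
top tape [(0.84, [0.521, -0.132, 0.024])]
top nut0 [(0.74, [0.632, -0.062, 0.163]), (0.66, [0.734, 0.035, 0.022]), (0.51, [0.523, -0.133, 0.029])]
{'time_s': 1.1, 'tcp_pos': array([ 0.25771886, -0.62383087,  0.22656743]), 'eef_rot': array([-1.79999050e+02,  1.14556610e-03, -1.57553768e+02]), 'gripper_width': 0.08745458686195726, 'contact_force': array([ 0.38829348, -0.62625756, -0.32391613])}
```

View pics/top0.png

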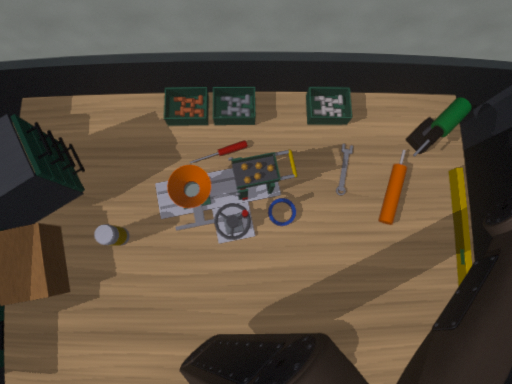

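View pics/side0.png

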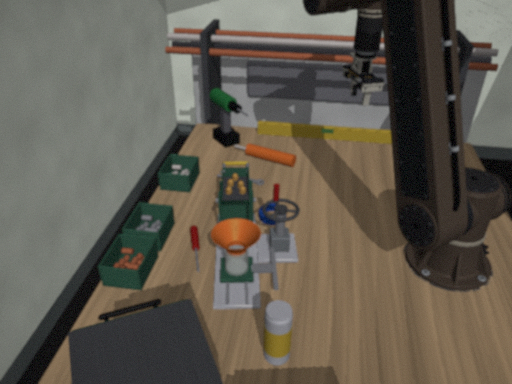

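The top picture shows the handle bar at about (292,162), the funnel at (189,186), the wheel at (233,221) and the red knob near (245,213). The side picture shows the knob at about (277,190) and the funnel at (236,235). Next I'll segment these by colour and fit the rig's pose.

```bash
cat > h.py <<'E'
import numpy as np, cv2
from plant import get_state, optics
def ray(d,uv,z):
    p=cv2.undistortPoints(np.array([[uv]],float),np.array(d["intrinsics"],float),np.array(d["dist"],float))[0,0]
    R=np.array(d["attitude"],float)
    r=R@np.array([p[0],p[1],1]); o=np.array(d["origin"],float)
    return o+r*(z-o[2])/r[2]
def blob(d,box,hlo,hhi,s=120,v=60):
    x0,y0,x1,y1=box
    h=cv2.cvtColor(d["img"],cv2.COLOR_RGB2HSV)[y0:y1,x0:x1].astype(int)
    H=h[...,0]; m=((H>=hlo)&(H<=hhi)) if hlo<=hhi else ((H>=hlo)|(H<=hhi))
    m&=(h[...,1]>s)&(h[...,2]>v); m=m.astype(np.uint8)
    n,l,st,c=cv2.connectedComponentsWithStats(m)
    if n<2:return None
    i=1+np.argmax(st[1:,4]); ys,xs=np.nonzero(l==i)
    return np.array([xs.mean()+x0,ys.mean()+y0]),len(xs),(xs.min()+x0,ys.min()+y0,xs.max()+x0,ys.max()+y0)
E
python3 - <<'E'
from h import *
d=optics.capture("top"); print(np.array(d["attitude"]).shape, d["origin"])
for n,b,a,z in(("knob",(215,195,262,245),(170,8),.195),("handle",(280,145,305,182),(20,35),.184),("funnel",(160,160,220,215),(5,18),.146)):
    r=blob(d,b,*a)
    print(n,r, ray(d,r[0],z) if r else None)
    if n=="funnel":
        x0,y0,x1,y1=r[2]; print("bbox c",ray(d,((x0+x1)/2,(y0+y1)/2),z))
cv2.imwrite("pics/tcrop.png",cv2.resize(d["img"][130:250,140:310,::-1],None,fx=4.5,fy=4.5,interpolation=cv2.INTER_CUBIC))
s=optics.capture("side")
r=blob(s,(262,170,300,215),170,8); print("side knob",r,ray(s,r[0],.185))
r=blob(s,(215,150,260,172),20,35); print("side handle",r,ray(s,r[0],.18))
E
```

```text
(3,) [ 0.40141783 -0.01063412  1.16874858]Traceback (most recent call last):
  File "<stdin>", line 5, in <module>
  File "h.py", line 7, in ray
    return o+r*(z-o[2])/r[2]
                        ~^^^
IndexError: invalid index to scalar variable.
```

```bash
sed -i 's/R=np.array(d\["attitude"\],float)/R=Rot.from_euler("xyz",d["attitude"],degrees=True).as_matrix()/; 1i from scipy.spatial.transform import Rotation as Rot' h.py
python3 - <<'E'
from h import *
d=optics.capture("top"); print(d["attitude"], d["origin"])
for n,b,a,z in(("knob",(215,195,262,245),(170,8),.195),("handle",(280,145,305,182),(20,35),.184),("funnel",(160,160,220,215),(5,18),.146)):
    r=blob(d,b,*a)
    print(n,r, ray(d,r[0],z) if r else None)
    if n=="funnel":
        x0,y0,x1,y1=r[2]; print("bbox c",ray(d,((x0+x1)/2,(y0+y1)/2),z))
cv2.imwrite("pics/tcrop.png",cv2.resize(d["img"][130:250,140:310,::-1],None,fx=4.5,fy=4.5,interpolation=cv2.INTER_CUBIC))
s=optics.capture("side")
r=blob(s,(262,170,300,215),170,8); print("side knob",r,ray(s,r[0],.185))
r=blob(s,(215,150,260,172),20,35); print("side handle",r,ray(s,r[0],.18))
E
```

```text
[-170.47012511   -1.33407369  -90.81085336] [ 0.40141783 -0.01063412  1.16874858]
knob (array([244.5       , 213.11111111]), 36, (np.int64(242), np.int64(210), np.int64(247), np.int64(216))) [ 0.4991763  -0.01212204  0.195     ]
handle (array([292.2265625, 163.25     ]), 128, (np.int64(288), np.int64(149), np.int64(297), np.int64(177))) [ 0.64072941 -0.14921383  0.184     ]
funnel (array([188.4925816 , 185.06750742]), 1348, (np.int64(167), np.int64(164), np.int64(210), np.int64(207))) [0.58755565 0.14981226 0.146     ]
bbox c [0.5862778  0.14977007 0.146     ]
side knob (array([275.88172043, 192.02150538]), 93, (np.int64(273), np.int64(184), np.int64(279), np.int64(200))) [0.50194937 0.00090392 0.185     ]
side handle (array([234.92307692, 162.54945055]), 91, (np.int64(224), np.int64(161), np.int64(246), np.int64(165))) [ 0.64673832 -0.15176157  0.18      ]
```

View pics/tcrop.png

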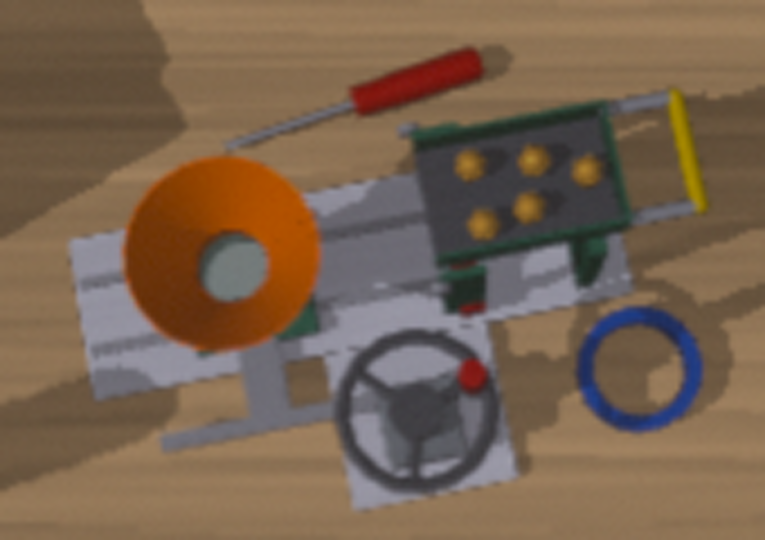

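The top crop shows the knob at (472,375), the hub at (418,410), the handle at (690,150) and the nuts well inside the tray. The fit puts the rig yaw at about 10.5°, the wheel axis near (0.486, 0.025), the knob near (0.500, -0.0125), and the carriage about 20 mm into its slide. That means roughly one clockwise turn.

I'll pinch the knob with the pads closing tangentially and turn the tool along with the wheel.

```bash
cat >> h.py <<'E'
def plan(wps,start=None):
    "wps: list of (x,y,z,yaw); prints tool-frame slide/turn per leg"
    if start is None:
        s=get_state(); start=(*s["tcp_pos"],s["eef_rot"][2])
    p=np.array(start,float)
    for w in wps:
        w=np.array(w,float); y=np.radians(p[3]); d=w-p
        print(np.round(np.array([d[0]*np.cos(y)+d[1]*np.sin(y), d[0]*np.sin(y)-d[1]*np.cos(y), -d[2]])/.15,3), "turn",round(-d[3]/90,3)); p=w
E
python3 - <<'E'
from h import *
a=np.array([.2577,-.6238,.26,-157.55]);b=np.array([.5,-.0125,.26,-69])
plan([a+(b-a)*k/5 for k in range(1,6)])
E
```

```text
[-0.61   0.63  -0.223] turn -0.197
[-0.773  0.415 -0.   ] turn -0.197
[-0.862  0.16  -0.   ] turn -0.197
[-0.87 -0.11 -0.  ] turn -0.197
[-0.795 -0.369 -0.   ] turn -0.197
```

Request:
send_rows([
  {"slide":[-0.12,0.126,-0.1],"turn":-0.04,"gripper":1},
  {"slide":[-0.244,0.252,-0.223],"turn":-0.08,"gripper":1},
  {"slide":[-0.366,0.378,-0.223],"turn":-0.12,"gripper":1},
  {"slide":[-0.488,0.504,-0.223],"turn":-0.16,"gripper":1},
  {"slide":[-0.61,0.63,-0.223],"turn":-0.197,"gripper":1},
], newtons=15)

```text
time_s: 1.67
tcp_pos: [0.3065, -0.5005, 0.2604]
eef_rot: [-180.0, 0.0, -139.7]
contact_force: [0.6, -0.5, -0.2]
gripper_width: 0.0877
gripper_force: 0.0
```

Request:
send_rows([
  {"slide":[-0.155,0.083,0],"turn":-0.04,"gripper":1},
  {"slide":[-0.309,0.166,0],"turn":-0.08,"gripper":1},
  {"slide":[-0.464,0.249,0],"turn":-0.12,"gripper":1},
  {"slide":[-0.618,0.332,0],"turn":-0.16,"gripper":1},
  {"slide":[-0.773,0.415,0],"turn":-0.197,"gripper":1},
])

```text
time_s: 2.08
tcp_pos: [0.3549, -0.378, 0.2602]
eef_rot: [-180.0, 0.0, -121.9]
contact_force: [1.2, 0.7, -0.2]
gripper_width: 0.0877
gripper_force: 0.0
```

Request:
send_rows([
  {"slide":[-0.172,0.032,0],"turn":-0.04,"gripper":1},
  {"slide":[-0.345,0.064,0],"turn":-0.08,"gripper":1},
  {"slide":[-0.517,0.096,0],"turn":-0.12,"gripper":1},
  {"slide":[-0.69,0.128,0],"turn":-0.16,"gripper":1},
  {"slide":[-0.862,0.16,0],"turn":-0.197,"gripper":1},
])

```text
time_s: 2.5
tcp_pos: [0.4033, -0.2557, 0.2603]
eef_rot: [-180.0, 0.0, -104.2]
contact_force: [1.0, -0.5, -0.6]
gripper_width: 0.0881
gripper_force: 0.0
```

Request:
send_rows([
  {"slide":[-0.174,-0.022,0],"turn":-0.04,"gripper":1},
  {"slide":[-0.348,-0.044,0],"turn":-0.08,"gripper":1},
  {"slide":[-0.522,-0.066,0],"turn":-0.12,"gripper":1},
  {"slide":[-0.696,-0.088,0],"turn":-0.16,"gripper":1},
  {"slide":[-0.87,-0.11,0],"turn":-0.197,"gripper":1},
])

```text
time_s: 2.92
tcp_pos: [0.4516, -0.1333, 0.2604]
eef_rot: [-180.0, 0.0, -86.4]
contact_force: [-0.1, -1.2, -1.1]
gripper_width: 0.0877
gripper_force: 0.0
```

Request:
send_rows([
  {"slide":[-0.2,-0.092,0],"turn":-0.05,"gripper":0.6},
  {"slide":[-0.4,-0.185,0],"turn":-0.1,"gripper":0.6},
  {"slide":[-0.6,-0.277,0],"turn":-0.15,"gripper":0.6},
  {"slide":[-0.795,-0.369,0],"turn":-0.197,"gripper":0.6},
  {"slide":[-0.795,-0.369,0],"turn":-0.197,"gripper":0.6},
])

```text
time_s: 3.33
tcp_pos: [0.5015, -0.0084, 0.26]
eef_rot: [-179.9, 0.0, -68.5]
contact_force: [-0.1, -0.6, 0.9]
gripper_width: 0.06
gripper_force: 0.0
```

Request:
send_rows([
  {"slide":[0.022,0.019,0.15],"turn":0,"gripper":0.6},
  {"slide":[0.022,0.019,0.32],"turn":0,"gripper":0.6},
  {"slide":[0.022,0.019,0.48],"turn":0,"gripper":0.6},
  {"slide":[0.022,0.019,0.64],"turn":0,"gripper":0.6},
  {"slide":[0.022,0.019,0.64],"turn":0,"gripper":0.6},
])

```text
time_s: 3.75
tcp_pos: [0.4952, -0.017, 0.1599]
eef_rot: [179.6, 0.1, -69.0]
contact_force: [-1.1, 0.5, -0.0]
gripper_width: 0.0526
gripper_force: 0.0
```

Request:
send_rows([
  {"slide":[0,0,0],"turn":0,"gripper":0.3},
  {"slide":[0,0,0],"turn":0,"gripper":0.2},
  {"slide":[0,0,0],"turn":0,"gripper":0.1},
  {"slide":[0,0,0],"turn":0,"gripper":0.1},
  {"slide":[0,0,0],"turn":0,"gripper":0.1},
])

```text
time_s: 4.17
tcp_pos: [0.4989, -0.0162, 0.1653]
eef_rot: [-179.9, -0.0, -68.9]
contact_force: [1.8, 0.3, 0.7]
gripper_width: 0.0248
gripper_force: 0.5
```

Run:
```python
from h import *
s=optics.capture("side");t=optics.capture("top")
a=cv2.resize(s["img"][140:270,200:320,::-1],None,fx=4,fy=4,interpolation=cv2.INTER_CUBIC)
cv2.imwrite("pics/grasp.png",a)
g=get_state();print(g["tcp_pos"],g["gripper_width"],g["gripper_force"],g["contact_force"])
```

```text
[ 0.49873421 -0.01622683  0.16488924] 0.017383057026759543 15.009579956531525 [ 0.19513868 -0.42876305  3.53452981]
```

View pics/grasp.png

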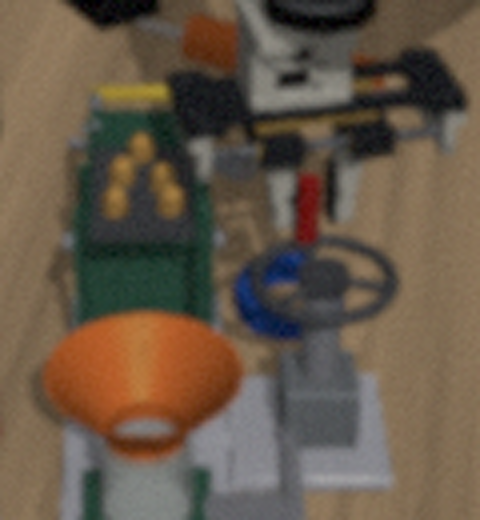

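The knob is pinched: in the side crop the fingers straddle it near (308,200), and the opening is 17.4 mm. I'll start winding.

Request:
send_rows([
  {"slide":[-0.029,0.0325,0],"turn":0.078,"gripper":0.1},
  {"slide":[-0.035,0.0645,0],"turn":0.156,"gripper":0.1},
  {"slide":[-0.045,0.0956,0],"turn":0.233,"gripper":0.1},
  {"slide":[-0.058,0.1252,0],"turn":0.311,"gripper":0.1},
  {"slide":[-0.075,0.153,0],"turn":0.389,"gripper":0.1},
])

```text
time_s: 4.68
tcp_pos: [0.4726, -0.0155, 0.165]
eef_rot: [-179.9, -0.1, -104.3]
contact_force: [-0.5, -4.9, 5.3]
gripper_width: 0.0175
gripper_force: 15.0
```

Request:
send_rows([
  {"slide":[-0.002,0.0325,0],"turn":0.078,"gripper":0.1},
  {"slide":[-0.008,0.0645,0],"turn":0.156,"gripper":0.1},
  {"slide":[-0.018,0.0956,0],"turn":0.233,"gripper":0.1},
  {"slide":[-0.031,0.1252,0],"turn":0.311,"gripper":0.1},
  {"slide":[-0.048,0.153,0],"turn":0.389,"gripper":0.1},
])

```text
time_s: 5.1
tcp_pos: [0.4522, -0.002, 0.1649]
eef_rot: [-179.9, 0.0, -139.3]
contact_force: [-0.5, -1.5, 4.3]
gripper_width: 0.0176
gripper_force: 15.0
```

Run:
```python
from h import *
t=optics.capture("top"); r=blob(t,(150,150,280,225),5,18)
x0,y0,x1,y1=r[2]; print(r, ray(t,((x0+x1)/2,(y0+y1)/2),.146))
g=get_state();print(g["tcp_pos"],g["eef_rot"],g["gripper_width"],g["gripper_force"],g["contact_force"])
```

```text
(array([195.84077381, 183.61607143]), 1344, (np.int64(175), np.int64(163), np.int64(218), np.int64(206))) [0.58898867 0.12649066 0.146     ]
[ 0.45178138 -0.00151029  0.16492773] [-1.79964050e+02  5.69825088e-02 -1.39847736e+02] 0.01776276499195069 14.998780488967896 [-2.64865715 -1.53053783  5.77538723]
```

Request:
send_rows([
  {"slide":[-0.002,0.0325,0],"turn":0.078,"gripper":0.1},
  {"slide":[-0.008,0.0645,0],"turn":0.156,"gripper":0.1},
  {"slide":[-0.018,0.0956,0],"turn":0.233,"gripper":0.1},
  {"slide":[-0.031,0.1252,0],"turn":0.311,"gripper":0.1},
  {"slide":[-0.048,0.153,0],"turn":0.389,"gripper":0.1},
])

```text
time_s: 5.57
tcp_pos: [0.443, 0.0205, 0.1649]
eef_rot: [-180.0, 0.1, -174.1]
contact_force: [-0.1, -1.3, 4.3]
gripper_width: 0.0177
gripper_force: 15.0
```

Request:
send_rows([
  {"slide":[-0.002,0.0325,0],"turn":0.078,"gripper":0.1},
  {"slide":[-0.008,0.0645,0],"turn":0.156,"gripper":0.1},
  {"slide":[-0.018,0.0956,0],"turn":0.233,"gripper":0.1},
  {"slide":[-0.031,0.1252,0],"turn":0.311,"gripper":0.1},
  {"slide":[-0.048,0.153,0],"turn":0.389,"gripper":0.1},
])

```text
time_s: 5.98
tcp_pos: [0.4481, 0.0442, 0.165]
eef_rot: [179.9, 0.1, 150.9]
contact_force: [1.2, -1.7, 3.7]
gripper_width: 0.0176
gripper_force: 15.0
```

Request:
send_rows([
  {"slide":[-0.002,0.0325,0],"turn":0.078,"gripper":0.1},
  {"slide":[-0.008,0.0645,0],"turn":0.156,"gripper":0.1},
  {"slide":[-0.018,0.0956,0],"turn":0.233,"gripper":0.1},
  {"slide":[-0.031,0.1252,0],"turn":0.311,"gripper":0.1},
  {"slide":[-0.048,0.153,0],"turn":0.389,"gripper":0.1},
])

```text
time_s: 6.4
tcp_pos: [0.4765, 0.0354, 0.1617]
eef_rot: [179.6, -3.4, 119.4]
contact_force: [0.7, -0.2, -0.0]
gripper_width: 0.0122
gripper_force: 0.0
```

Run:
```python
from h import *
t=optics.capture("top"); r=blob(t,(150,150,280,225),5,18)
x0,y0,x1,y1=r[2]; print(r, ray(t,((x0+x1)/2,(y0+y1)/2),.146))
g=get_state();print(g["joints"],g["tcp_pos"],g["eef_rot"],g["gripper_width"],g["gripper_force"],g["contact_force"])
```

```text
(array([199.16239316, 174.16096866]), 702, (np.int64(184), np.int64(161), np.int64(222), np.int64(192))) [0.61252136 0.10779166 0.146     ]
[  24.49812353    6.01837056  -26.15884595   -4.1111044   -57.74336047
 -173.43916027] [0.47850195 0.03300098 0.16121606] [179.58927107  -3.45453318 118.8789376 ] 0.010499647169734583 0.0 [ 3.29123439 -3.36955121  0.77037638]
```

Joint 6 reached its limit and the knob slipped out, because joint 1 carries an offset I hadn't counted. I'll lift clear, unwind the wrist and look.

Request:
send_rows([
  {"slide":[0,0,-0.2],"turn":0,"gripper":0.1},
  {"slide":[0,0,-0.4],"turn":0,"gripper":0.1},
  {"slide":[0,0,-0.5],"turn":-0.078,"gripper":0.1},
  {"slide":[0,0,-0.5],"turn":-0.156,"gripper":0.3},
  {"slide":[0,0,-0.5],"turn":-0.233,"gripper":0.5},
])

```text
time_s: 6.87
tcp_pos: [0.4791, 0.0297, 0.2377]
eef_rot: [178.3, -2.8, 140.7]
contact_force: [-0.4, 0.1, -1.0]
gripper_width: 0.017
gripper_force: 0.0
```

Request:
send_rows([
  {"slide":[0,0,0],"turn":-0.078,"gripper":0.5},
  {"slide":[0,0,0],"turn":-0.156,"gripper":0.5},
  {"slide":[0,0,0],"turn":-0.233,"gripper":0.5},
  {"slide":[0,0,0],"turn":-0.311,"gripper":0.5},
  {"slide":[0,0,0],"turn":-0.389,"gripper":0.5},
])

```text
time_s: 7.28
tcp_pos: [0.4784, 0.0296, 0.2363]
eef_rot: [177.1, -1.5, 175.7]
contact_force: [0.7, -0.0, 0.0]
gripper_width: 0.0428
gripper_force: 0.0
```

Request:
send_rows([
  {"slide":[0,0,0],"turn":-0.078,"gripper":0.5},
  {"slide":[0,0,0],"turn":-0.156,"gripper":0.5},
  {"slide":[0,0,0],"turn":-0.233,"gripper":0.5},
  {"slide":[0,0,0],"turn":-0.311,"gripper":0.5},
  {"slide":[0,0,0],"turn":-0.389,"gripper":0.5},
])

```text
time_s: 7.7
tcp_pos: [0.4784, 0.0296, 0.2363]
eef_rot: [176.8, 0.5, -149.4]
contact_force: [-0.0, 0.1, -0.4]
gripper_width: 0.0437
gripper_force: 0.0
```

Run:
```python
from h import *
t=optics.capture("top"); r=blob(t,(150,150,280,225),5,18)
x0,y0,x1,y1=r[2]; print(r, ray(t,((x0+x1)/2,(y0+y1)/2),.146))
s=optics.capture("side"); r=blob(s,(262,150,330,225),170,8)
if r: print("side knob",r,ray(s,r[0],.178), ray(s,((r[2][0]+r[2][2])/2,r[2][1]),.202))
g=get_state();print(g["joints"],g["tcp_pos"],g["eef_rot"],g["gripper_width"],g["contact_force"])
a=cv2.resize(s["img"][140:290,180:330,::-1],None,fx=3.5,fy=3.5,interpolation=cv2.INTER_CUBIC)
cv2.imwrite("pics/s2.png",a)
```

```text
(array([195.48484848, 170.82424242]), 330, (np.int64(184), np.int64(161), np.int64(211), np.int64(183))) [0.62612706 0.12404311 0.146     ]
side knob (array([288.3539823 , 207.09734513]), 113, (np.int64(285), np.int64(198), np.int64(292), np.int64(216))) [0.46168913 0.05794635 0.178     ] [0.46320096 0.05019455 0.202     ]
[ 24.29014612   2.18602733 -20.0301914   -3.54465927 -67.73086799
 -82.55215839] [0.47841818 0.02961966 0.23627445] [ 176.74827726    0.43943164 -149.61661307] 0.04389681500174034 [ 0.22033526 -0.14425373 -1.05371885]
```

View pics/s2.png

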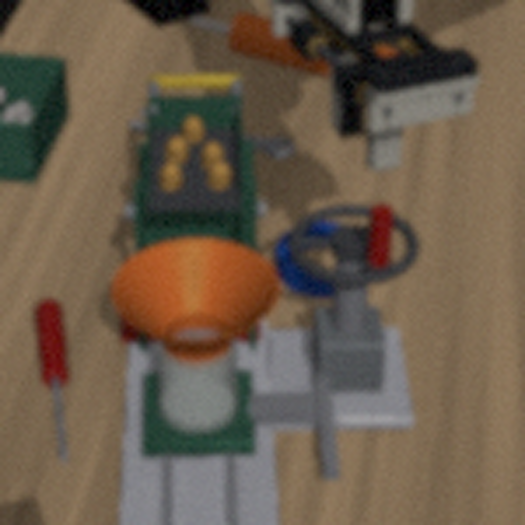

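The side crop shows the knob free at (380,235), which is about (0.460, 0.055), with the carriage well advanced and the tray and nuts undisturbed. The tool now carries a tilt of about 3°, which is tolerable. I'll regrasp with enough wrist range for the remaining ~200°.

```bash
cat >> h.py <<'E'
def legs(pts,turns,start=None):
    "pts world positions, turns: deg about tool z per leg; each leg in its own starting tool frame"
    g=get_state(); p=np.array(g["tcp_pos"]); R=Rot.from_euler("xyz",g["eef_rot"],degrees=True)
    for w,t in zip(pts,turns):
        print(np.round(R.inv().apply(np.array(w)-p)/.15,3),"turn",round(t/90,3)); p=np.array(w); R=R*Rot.from_euler("z",t,degrees=True)
E
python3 - <<'E'
from h import *
k=np.array([.460,.0555,.237])
legs([k,k,k,k,k-[0,0,.073]],[-33,-33,-33,-31,0])
E
```

```text
[0.019 0.211 0.007] turn -0.367
[0. 0. 0.] turn -0.367
[0. 0. 0.] turn -0.367
[0. 0. 0.] turn -0.344
[0.019 0.021 0.486] turn 0.0
```

Request:
send_rows([
  {"slide":[0.01,0.1,0],"turn":-0.075,"gripper":0.6},
  {"slide":[0.019,0.211,0.007],"turn":-0.15,"gripper":0.6},
  {"slide":[0.019,0.211,0.007],"turn":-0.225,"gripper":0.6},
  {"slide":[0.019,0.211,0.007],"turn":-0.3,"gripper":0.6},
  {"slide":[0.019,0.211,0.007],"turn":-0.367,"gripper":0.6},
])

```text
time_s: 8.22
tcp_pos: [0.46, 0.0559, 0.2371]
eef_rot: [177.5, 2.2, -116.7]
contact_force: [0.7, 0.0, 0.1]
gripper_width: 0.0522
gripper_force: 0.0
```

Request:
send_rows([
  {"slide":[0,0,0],"turn":-0.075,"gripper":0.6},
  {"slide":[0,0,0],"turn":-0.15,"gripper":0.6},
  {"slide":[0,0,0],"turn":-0.225,"gripper":0.6},
  {"slide":[0,0,0],"turn":-0.3,"gripper":0.6},
  {"slide":[0,0,0],"turn":-0.367,"gripper":0.6},
])

```text
time_s: 8.63
tcp_pos: [0.4601, 0.0556, 0.237]
eef_rot: [179.1, 3.2, -83.7]
contact_force: [1.4, -0.8, -0.5]
gripper_width: 0.0525
gripper_force: 0.0
```

Request:
send_rows([
  {"slide":[0,0,0],"turn":-0.075,"gripper":0.6},
  {"slide":[0,0,0],"turn":-0.15,"gripper":0.6},
  {"slide":[0,0,0],"turn":-0.225,"gripper":0.6},
  {"slide":[0,0,0],"turn":-0.3,"gripper":0.6},
  {"slide":[0,0,0],"turn":-0.367,"gripper":0.6},
])

```text
time_s: 9.05
tcp_pos: [0.46, 0.0556, 0.237]
eef_rot: [-179.1, 3.1, -50.6]
contact_force: [0.1, -1.1, 0.8]
gripper_width: 0.0526
gripper_force: 0.0
```

Request:
send_rows([
  {"slide":[0,0,0],"turn":-0.075,"gripper":0.6},
  {"slide":[0,0,0],"turn":-0.15,"gripper":0.6},
  {"slide":[0,0,0],"turn":-0.225,"gripper":0.6},
  {"slide":[0,0,0],"turn":-0.3,"gripper":0.6},
  {"slide":[0,0,0],"turn":-0.344,"gripper":0.6},
])

```text
time_s: 9.47
tcp_pos: [0.46, 0.0556, 0.237]
eef_rot: [-177.6, 2.2, -19.6]
contact_force: [0.5, 0.1, -1.7]
gripper_width: 0.0528
gripper_force: 0.0
```

Request:
send_rows([
  {"slide":[0.005,0.005,0.12],"turn":0,"gripper":0.6},
  {"slide":[0.01,0.01,0.24],"turn":0,"gripper":0.6},
  {"slide":[0.015,0.016,0.36],"turn":0,"gripper":0.6},
  {"slide":[0.019,0.021,0.48],"turn":0,"gripper":0.6},
  {"slide":[0.019,0.021,0.48],"turn":0,"gripper":0.6},
])

```text
time_s: 9.88
tcp_pos: [0.458, 0.0548, 0.1618]
eef_rot: [-177.8, 2.5, -20.0]
contact_force: [-1.5, -0.2, -0.9]
gripper_width: 0.0524
gripper_force: 0.0
```

Request:
send_rows([
  {"slide":[0,0,0],"turn":0,"gripper":0.1},
  {"slide":[0,0,0],"turn":0,"gripper":0.1},
  {"slide":[0,0,0],"turn":0,"gripper":0.1},
  {"slide":[0,0,0],"turn":0,"gripper":0.1},
  {"slide":[0,0,0],"turn":0,"gripper":0.1},
])

```text
time_s: 10.3
tcp_pos: [0.4606, 0.0557, 0.1657]
eef_rot: [-177.5, 2.2, -19.8]
contact_force: [0.4, 0.3, 0.6]
gripper_width: 0.0252
gripper_force: 0.0
```

```bash
cat > arc.py <<'E'
from h import *
import sys
C=np.array([.4857,.0248]); off=float(sys.argv[1]); n=int(sys.argv[2]); zt=float(sys.argv[3])
s=optics.capture("side"); r=blob(s,(262,150,330,225),170,8)
if r: print("side knob",r[1],ray(s,r[0],.178))
g=get_state();print(g["joints"],g["tcp_pos"],g["eef_rot"],g["gripper_width"],g["gripper_force"],g["contact_force"])
p=g["tcp_pos"]; R=Rot.from_euler("xyz",g["eef_rot"],degrees=True)
a0=np.degrees(np.arctan2(*(p[:2]-C)[::-1])); print("ang",a0,"rad",np.linalg.norm(p[:2]-C))
p=p.copy()
for c in range(n):
    for k in range(1,6):
        a=np.radians(a0-off-35*c-7*k); w=np.array([*(C+.04*np.array([np.cos(a),np.sin(a)])),zt])
        print(np.round(R.inv().apply(w-p)/.15,3),round(7*k/90,3))
    print(); p=w; R=R*Rot.from_euler("z",35,degrees=True)
E
python3 arc.py 0 2 .164
```

```text
side knob 22 [0.45438566 0.05906525 0.178     ]
[ 28.37841182   4.02209331 -27.87523778  -3.86527186 -57.74523038
  43.86576438] [0.46053431 0.05577939 0.16555943] [-177.50999565    2.157865    -19.76212198] 0.020409671995888237 0.579207893460989 [0.39057588 1.40720589 0.9695993 ]
ang 129.08821966757577 rad 0.039912838675491086
[ 0.018 -0.027  0.011] 0.078
[ 0.04  -0.051  0.011] 0.156
[ 0.064 -0.073  0.011] 0.233
[ 0.091 -0.091  0.011] 0.311
[ 0.12  -0.106  0.01 ] 0.389

[ 0.018 -0.027 -0.001] 0.078
[ 0.04  -0.051 -0.002] 0.156
[ 0.064 -0.073 -0.003] 0.233
[ 0.091 -0.091 -0.004] 0.311
[ 0.12  -0.106 -0.005] 0.389
```

Request:
send_rows([
  {"slide":[0,0,0],"turn":0,"gripper":0.1},
  {"slide":[0,0,0],"turn":0,"gripper":0.1},
  {"slide":[0.018,-0.027,0],"turn":0.078,"gripper":0.1},
  {"slide":[0.04,-0.051,0],"turn":0.156,"gripper":0.1},
  {"slide":[0.064,-0.073,0],"turn":0.233,"gripper":0.1},
])

```text
time_s: 10.77
tcp_pos: [0.473, 0.0622, 0.1654]
eef_rot: [-178.6, 2.9, -41.1]
contact_force: [0.9, -4.2, 3.4]
gripper_width: 0.018
gripper_force: 14.9
```

Request:
send_rows([
  {"slide":[0.018,-0.027,0],"turn":0.078,"gripper":0.1},
  {"slide":[0.04,-0.051,0],"turn":0.156,"gripper":0.1},
  {"slide":[0.064,-0.073,0],"turn":0.233,"gripper":0.1},
  {"slide":[0.091,-0.091,0],"turn":0.311,"gripper":0.1},
  {"slide":[0.12,-0.106,0],"turn":0.389,"gripper":0.1},
])

```text
time_s: 11.18
tcp_pos: [0.497, 0.0618, 0.1651]
eef_rot: [179.5, 3.1, -76.1]
contact_force: [-3.6, -6.0, 8.9]
gripper_width: 0.0177
gripper_force: 15.0
```

```bash
python3 arc.py 0 3 .165
```

```text
side knob 124 [0.49714799 0.06168583 0.178     ]
[ 26.93289498   7.76695689 -23.66781382  -3.71365853 -58.43447557
 -11.64772988] [0.49769102 0.06157131 0.16503814] [179.43530931   3.11828746 -76.67108994] 0.017489718896526767 15.01242220401764 [-0.53911709 -7.02856767  7.95665041]
ang 71.93899336362041 rad 0.03867704624568425
[ 0.011 -0.031 -0.001] 0.078
[ 0.033 -0.056 -0.002] 0.156
[ 0.057 -0.077 -0.004] 0.233
[ 0.084 -0.095 -0.005] 0.311
[ 0.113 -0.11  -0.007] 0.389

[ 0.019 -0.027 -0.002] 0.078
[ 0.04  -0.051 -0.004] 0.156
[ 0.065 -0.072 -0.005] 0.233
[ 0.092 -0.09  -0.007] 0.311
[ 0.121 -0.105 -0.009] 0.389

[ 0.019 -0.027 -0.002] 0.078
[ 0.04  -0.051 -0.003] 0.156
[ 0.065 -0.072 -0.005] 0.233
[ 0.092 -0.09  -0.006] 0.311
[ 0.121 -0.105 -0.007] 0.389
```

Request:
send_rows([
  {"slide":[0.013,-0.029,0],"turn":0.078,"gripper":0.1},
  {"slide":[0.034,-0.055,-0.001],"turn":0.156,"gripper":0.1},
  {"slide":[0.058,-0.077,-0.002],"turn":0.233,"gripper":0.1},
  {"slide":[0.085,-0.095,-0.003],"turn":0.311,"gripper":0.1},
  {"slide":[0.114,-0.11,-0.005],"turn":0.389,"gripper":0.1},
])

```text
time_s: 11.65
tcp_pos: [0.5158, 0.0485, 0.1647]
eef_rot: [177.6, 2.2, -111.2]
contact_force: [-7.7, -5.9, 10.4]
gripper_width: 0.0179
gripper_force: 15.1
```

Request:
send_rows([
  {"slide":[0.019,-0.027,-0.002],"turn":0.078,"gripper":0.1},
  {"slide":[0.04,-0.051,-0.004],"turn":0.156,"gripper":0.1},
  {"slide":[0.065,-0.072,-0.005],"turn":0.233,"gripper":0.1},
  {"slide":[0.092,-0.09,-0.007],"turn":0.311,"gripper":0.1},
  {"slide":[0.121,-0.105,-0.009],"turn":0.389,"gripper":0.1},
])

```text
time_s: 12.07
tcp_pos: [0.5237, 0.0268, 0.1646]
eef_rot: [176.7, 0.5, -146.2]
contact_force: [-10.0, 0.7, 11.4]
gripper_width: 0.018
gripper_force: 15.1
```

```bash
python3 arc.py 0 3 .165
python3 - <<'E'
from h import *
s=optics.capture("side")
r=blob(s,(190,160,290,260),5,18,s=150); print(r); x0,y0,x1,y1=r[2]
print(ray(s,((x0+x1)/2,y0),.146))
cv2.imwrite("pics/s3.png",cv2.resize(s["img"][140:290,180:330,::-1],None,fx=3.5,fy=3.5,interpolation=cv2.INTER_CUBIC))
E
```

```text
side knob 6 [0.52627006 0.05943079 0.178     ]
[ 21.75209697  10.18639227 -20.70507652  -3.80840936 -59.39951301
 -76.51148829] [0.52372237 0.02618806 0.16454715] [ 176.74172381    0.42504055 -146.71899968] 0.018622317339719332 15.097260028123856 [-8.5140858  -1.10201118 10.81486293]
ang 2.0907285771751107 rad 0.03804770060201621
[ 0.007 -0.033 -0.005] 0.078
[ 0.029 -0.058 -0.007] 0.156
[ 0.053 -0.079 -0.008] 0.233
[ 0.08  -0.097 -0.009] 0.311
[ 0.109 -0.112 -0.01 ] 0.389

[ 0.019 -0.027 -0.001] 0.078
[ 0.04  -0.051 -0.002] 0.156
[ 0.065 -0.073 -0.002] 0.233
[ 0.092 -0.091 -0.002] 0.311
[ 0.121 -0.106 -0.002] 0.389

[ 0.019 -0.027  0.   ] 0.078
[ 0.04  -0.051  0.001] 0.156
[ 0.065 -0.073  0.001] 0.233
[ 0.091 -0.091  0.002] 0.311
[ 0.12  -0.106  0.003] 0.389

(array([235.1642984 , 215.61634103]), 1126, (np.int64(212), np.int64(201), np.int64(258), np.int64(234)))
[0.61696889 0.00681976 0.146     ]
```

View pics/s3.png

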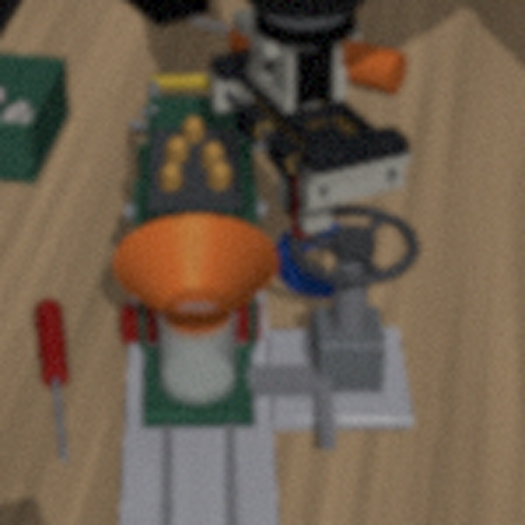

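The side crop shows the jar short of the red stop blocks, with the funnel centre near y = 0.070 against a target of about 0.051. That leaves roughly 70°. I'll wind on.

Request:
send_rows([
  {"slide":[0.017,-0.027,-0.001],"turn":0.078,"gripper":0.1},
  {"slide":[0.038,-0.051,-0.002],"turn":0.156,"gripper":0.1},
  {"slide":[0.061,-0.073,-0.003],"turn":0.233,"gripper":0.1},
  {"slide":[0.088,-0.091,-0.003],"turn":0.311,"gripper":0.1},
  {"slide":[0.117,-0.106,-0.004],"turn":0.389,"gripper":0.1},
])

```text
time_s: 12.58
tcp_pos: [0.5188, 0.0048, 0.1643]
eef_rot: [177.0, -1.4, 178.9]
contact_force: [-7.5, 4.7, 10.6]
gripper_width: 0.0183
gripper_force: 15.1
```

Request:
send_rows([
  {"slide":[0.019,-0.027,-0.001],"turn":0.078,"gripper":0.1},
  {"slide":[0.04,-0.051,-0.002],"turn":0.156,"gripper":0.1},
  {"slide":[0.065,-0.073,-0.002],"turn":0.233,"gripper":0.1},
  {"slide":[0.065,-0.073,-0.002],"turn":0.233,"gripper":0.1},
  {"slide":[0.065,-0.073,-0.002],"turn":0.233,"gripper":0.1},
])

```text
time_s: 13.0
tcp_pos: [0.5097, -0.0061, 0.1642]
eef_rot: [177.6, -2.3, 158.2]
contact_force: [-3.1, 2.4, 6.4]
gripper_width: 0.018
gripper_force: 15.0
```

```bash
python3 arc.py 0 1 .165
python3 - <<'E'
from h import *
s=optics.capture("side")
r=blob(s,(190,160,290,260),5,18,s=150); print(r); x0,y0,x1,y1=r[2]
print(ray(s,((x0+x1)/2,y0),.146))
E
```

```text
side knob 18 [ 0.50390266 -0.01029552  0.178     ]
[  18.77230014    8.83923907  -22.43342342   -3.83008336  -58.9844758
 -128.57303686] [ 0.50976246 -0.00600341  0.16422594] [177.63547812  -2.2853076  158.26499758] 0.01811143038313489 15.021106749773026 [-2.83757697  1.84441557  7.19275192]
ang -52.00439581656583 rad 0.039087749863147565
[ 0.013 -0.03  -0.006] 0.078
[ 0.034 -0.055 -0.006] 0.156
[ 0.058 -0.076 -0.006] 0.233
[ 0.085 -0.095 -0.006] 0.311
[ 0.114 -0.111 -0.005] 0.389

(array([235.23638132, 212.85992218]), 1028, (np.int64(212), np.int64(200), np.int64(257), np.int64(231)))
[0.61932064 0.00207914 0.146     ]
```

Request:
send_rows([
  {"slide":[0.008,-0.014,0],"turn":0.039,"gripper":0.1},
  {"slide":[0.018,-0.027,0],"turn":0.078,"gripper":0.1},
  {"slide":[0.027,-0.039,0],"turn":0.117,"gripper":0.1},
  {"slide":[0.038,-0.051,0],"turn":0.156,"gripper":0.1},
  {"slide":[0.038,-0.051,0],"turn":0.156,"gripper":0.1},
])

```text
time_s: 13.52
tcp_pos: [0.5042, -0.0098, 0.1643]
eef_rot: [178.0, -2.6, 144.0]
contact_force: [6.1, 5.1, 0.5]
gripper_width: 0.0177
gripper_force: 15.0
```

Request:
send_rows([
  {"slide":[0.008,-0.014,0],"turn":0.039,"gripper":0.1},
  {"slide":[0.018,-0.027,0],"turn":0.078,"gripper":0.1},
  {"slide":[0.018,-0.027,0],"turn":0.078,"gripper":0.1},
  {"slide":[0.018,-0.027,0],"turn":0.078,"gripper":0.1},
  {"slide":[0.018,-0.027,0],"turn":0.078,"gripper":0.1},
])

```text
time_s: 13.93
tcp_pos: [0.5032, -0.0095, 0.1647]
eef_rot: [178.0, -2.7, 137.3]
contact_force: [15.5, 12.3, -8.1]
gripper_width: 0.0177
gripper_force: 15.0
```

Run:
```python
from h import *
t=optics.capture("side");g=get_state()
print(g["tcp_pos"],g["eef_rot"],g["gripper_width"],g["contact_force"],g["joints"][5])
cv2.imwrite("pics/s4.png",cv2.resize(t["img"][180:270,195:290,::-1],None,fx=6,fy=6,interpolation=cv2.INTER_CUBIC))
```

```text
[ 0.50318524 -0.00952821  0.16469371] [177.98593313  -2.68006055 137.26561972] 0.017882463804051646 [16.56204227 11.23755336 -7.3708745 ] -149.3282561984424
```

View pics/s4.png

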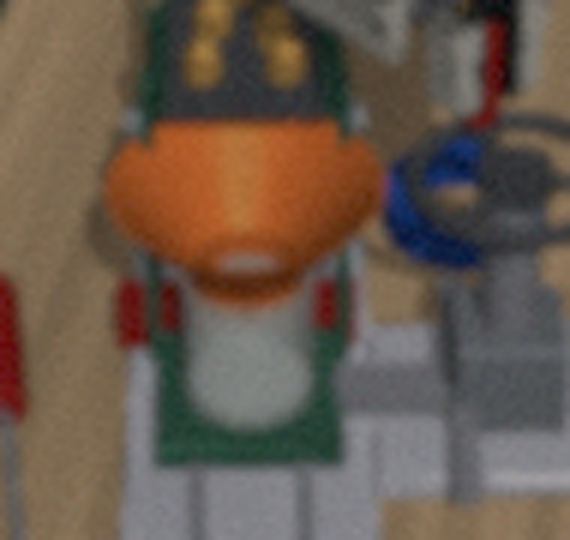

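The side crop shows the tray lip over the funnel and the green carriage up against the red blocks at (130,310) and (325,305). The tool stalled at about 20 N, so the carriage is at the stop. I'll release the knob, lift and head for the tray handle.

Request:
send_rows([
  {"slide":[0,0,0],"turn":0,"gripper":0.5},
  {"slide":[0,0,0],"turn":0,"gripper":0.5},
  {"slide":[0,0,0],"turn":0,"gripper":0.5},
  {"slide":[0,0,0],"turn":0,"gripper":0.5},
  {"slide":[0,0,-0.1],"turn":0,"gripper":0.5},
])

```text
time_s: 14.4
tcp_pos: [0.4952, -0.0139, 0.1758]
eef_rot: [178.9, -3.2, 137.1]
contact_force: [0.1, 0.1, -0.6]
gripper_width: 0.0421
gripper_force: 0.0
```

Request:
send_rows([
  {"slide":[0,0,-0.2],"turn":0,"gripper":0.5},
  {"slide":[0,0,-0.4],"turn":0,"gripper":0.5},
  {"slide":[0,0,-0.55],"turn":0,"gripper":0.5},
  {"slide":[0,0,-0.55],"turn":0,"gripper":0.5},
  {"slide":[0,0,-0.55],"turn":0,"gripper":0.5},
])

```text
time_s: 14.82
tcp_pos: [0.4995, -0.0181, 0.2618]
eef_rot: [178.5, -2.9, 137.2]
contact_force: [-0.2, -0.4, -1.3]
gripper_width: 0.0442
gripper_force: 0.0
```

Run:
```python
from h import *
for c,b,z in(("top",(275,140,310,185),.184),("side",(215,150,260,175),.182)):
    d=optics.capture(c); r=blob(d,b,20,35); print(c,r[1:] if r else 0,ray(d,r[0],z) if r else 0)
g=get_state();print(g["tcp_pos"],g["eef_rot"],g["gripper_width"],g["contact_force"])
p=g["tcp_pos"];h=np.array([.6435,-.149,.26])
legs([(p+h)/2,h,[*h[:2],.163]],[-27,-26.5,0])
```

```text
top 0 0
side (92, (np.int64(224), np.int64(161), np.int64(247), np.int64(165))) [ 0.64573226 -0.14845417  0.182     ]
[ 0.49851462 -0.01817047  0.25991105] [178.69603653  -3.05105155 137.16255073] 0.0436960008041502 [-0.93465026 -0.62109866 -0.10011476]
[-0.65   0.01  -0.035] turn -0.3
[-0.583 -0.287 -0.035] turn -0.294
[-0.009 -0.036  0.646] turn 0.0
```

Request:
send_rows([
  {"slide":[-0.13,0,-0.02],"turn":-0.06,"gripper":0.4},
  {"slide":[-0.26,0,-0.035],"turn":-0.12,"gripper":0.4},
  {"slide":[-0.39,0.01,-0.035],"turn":-0.18,"gripper":0.4},
  {"slide":[-0.52,0.01,-0.035],"turn":-0.24,"gripper":0.4},
  {"slide":[-0.65,0.01,-0.035],"turn":-0.3,"gripper":0.4},
])

```text
time_s: 15.33
tcp_pos: [0.5718, -0.0839, 0.2593]
eef_rot: [177.5, -2.2, 164.5]
contact_force: [0.6, 1.0, -0.3]
gripper_width: 0.0353
gripper_force: 0.0
```

Request:
send_rows([
  {"slide":[-0.15,-0.07,-0.01],"turn":-0.06,"gripper":0.4},
  {"slide":[-0.3,-0.14,-0.02],"turn":-0.12,"gripper":0.4},
  {"slide":[-0.45,-0.21,-0.03],"turn":-0.18,"gripper":0.4},
  {"slide":[-0.583,-0.287,-0.035],"turn":-0.24,"gripper":0.4},
  {"slide":[-0.583,-0.287,-0.035],"turn":-0.294,"gripper":0.4},
])

```text
time_s: 15.75
tcp_pos: [0.6454, -0.1512, 0.2576]
eef_rot: [176.8, -0.9, -169.2]
contact_force: [-1.4, 0.9, -1.4]
gripper_width: 0.0352
gripper_force: 0.0
```

Run:
```python
from h import *
d=optics.capture("side"); d=optics.capture("side")
g=get_state();print(g["tcp_pos"],g["eef_rot"],g["gripper_width"],g["contact_force"])
h=np.array([.6435,-.149,.163]); legs([h],[0])
cv2.imwrite("pics/s5.png",cv2.resize(d["img"][90:230,190:330,::-1],None,fx=4,fy=4,interpolation=cv2.INTER_CUBIC))
```

```text
[ 0.64386194 -0.14938113  0.2583796 ] [ 176.7273195    -0.91955245 -169.36223004] 0.0348306466728435 [-0.65611452  0.49796329  0.21491246]
[-0.008 -0.033  0.635] turn 0.0
```

View pics/s5.png

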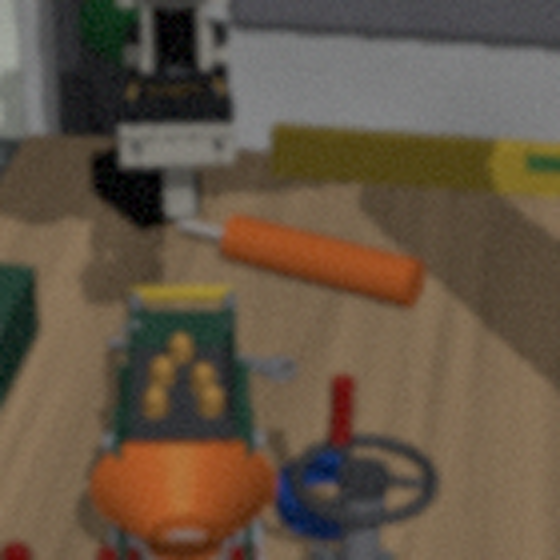

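The side crop shows the fingers at (180,195) in line above the handle at (183,293). I'll descend and close on the bar.

Request:
send_rows([
  {"slide":[-0.002,-0.008,0.15],"turn":0,"gripper":0.4},
  {"slide":[-0.004,-0.016,0.3],"turn":0,"gripper":0.4},
  {"slide":[-0.006,-0.024,0.45],"turn":0,"gripper":0.4},
  {"slide":[-0.008,-0.033,0.55],"turn":0,"gripper":0.4},
  {"slide":[-0.008,-0.033,0.635],"turn":0,"gripper":0.4},
])

```text
time_s: 16.27
tcp_pos: [0.6427, -0.1477, 0.1634]
eef_rot: [176.7, -0.9, -169.5]
contact_force: [0.3, -0.0, 1.2]
gripper_width: 0.035
gripper_force: 0.0
```

Request:
send_rows([
  {"slide":[0,0,0],"turn":0,"gripper":0.05},
  {"slide":[0,0,0],"turn":0,"gripper":0.05},
  {"slide":[0,0,0],"turn":0,"gripper":0.05},
  {"slide":[0,0,0],"turn":0,"gripper":0.05},
  {"slide":[0,0,0],"turn":0,"gripper":0.05},
], newtons=20)

```text
time_s: 16.68
tcp_pos: [0.6448, -0.1484, 0.167]
eef_rot: [176.8, -0.6, -169.4]
contact_force: [-0.7, -0.7, 2.0]
gripper_width: 0.0111
gripper_force: 20.0
```

```bash
cat > lift.py <<'E'
from h import *
import sys
a0,a1,n=map(float,sys.argv[1:4]); g=get_state()
print(g["time_s"],g["tcp_pos"],g["eef_rot"],g["gripper_width"],g["gripper_force"],g["contact_force"])
y=np.array([-.182,.983,0]); R=Rot.from_euler("xyz",g["eef_rot"],degrees=True)
P=lambda t:.1714*(-y*np.cos(t+.129)+np.array([0,0,np.sin(t+.129)]))
A=np.linspace(a0,a1,int(n)+1)
for i in range(1,int(n)+1): print(round(A[i],2),np.round(R.inv().apply(P(A[i])-P(A[5*((i-1)//5)]))/.15,3))
E
python3 lift.py 0 1.1 20
```

```text
16.6833 [ 0.64484149 -0.1484122   0.16698042] [ 176.82198454   -0.58377117 -169.38662267] 0.011115399887261963 20.000024735927582 [-0.74426107 -0.69791834  2.02006747]
0.06 [ 0.001  0.013 -0.061]
0.11 [ 0.001  0.03  -0.122]
0.17 [ 0.002  0.05  -0.182]
0.22 [ 0.002  0.073 -0.24 ]
0.28 [ 0.003  0.099 -0.297]
0.33 [ 0.001  0.029 -0.056]
0.39 [ 0.001  0.062 -0.109]
0.44 [ 0.002  0.097 -0.161]
0.5 [ 0.002  0.135 -0.211]
0.55 [ 0.002  0.176 -0.259]
0.61 [ 0.     0.043 -0.045]
0.66 [ 0.001  0.089 -0.088]
0.72 [ 0.001  0.137 -0.129]
0.77 [ 0.001  0.188 -0.167]
0.82 [ 0.002  0.24  -0.202]
0.88 [ 0.     0.054 -0.032]
0.94 [ 0.     0.11  -0.061]
0.99 [ 0.001  0.167 -0.087]
1.05 [ 0.001  0.226 -0.109]
1.1 [ 0.001  0.285 -0.129]
```

Request:
send_rows([
  {"slide":[0.001,0.013,-0.061],"turn":0,"gripper":0.05},
  {"slide":[0.001,0.03,-0.122],"turn":0,"gripper":0.05},
  {"slide":[0.002,0.05,-0.182],"turn":0,"gripper":0.05},
  {"slide":[0.002,0.073,-0.24],"turn":0,"gripper":0.05},
  {"slide":[0.003,0.099,-0.297],"turn":0,"gripper":0.05},
])

```text
time_s: 17.1
tcp_pos: [0.6426, -0.1367, 0.2128]
eef_rot: [176.9, -0.6, -169.4]
contact_force: [3.5, -4.7, -2.0]
gripper_width: 0.0114
gripper_force: 20.0
```

```bash
python3 lift.py 0.275 1.1 30
```

```text
17.1 [ 0.64260894 -0.13667146  0.21279803] [ 176.86319853   -0.60286802 -169.37932801] 0.011356525399776522 20.000183880329132 [ 3.46666554 -4.72538054 -2.02853039]
0.3 [ 0.     0.014 -0.028]
0.33 [ 0.001  0.029 -0.056]
0.36 [ 0.001  0.045 -0.083]
0.38 [ 0.001  0.062 -0.109]
0.41 [ 0.001  0.079 -0.136]
0.44 [ 0.     0.018 -0.026]
0.47 [ 0.     0.037 -0.051]
0.5 [ 0.001  0.056 -0.076]
0.52 [ 0.001  0.076 -0.1  ]
0.55 [ 0.001  0.097 -0.124]
0.58 [ 0.     0.021 -0.023]
0.61 [ 0.     0.043 -0.045]
0.63 [ 0.001  0.066 -0.067]
0.66 [ 0.001  0.089 -0.089]
0.69 [ 0.001  0.113 -0.109]
0.72 [ 0.     0.024 -0.02 ]
0.74 [ 0.     0.049 -0.039]
0.77 [ 0.     0.075 -0.058]
0.8 [ 0.001  0.1   -0.075]
0.82 [ 0.001  0.127 -0.093]
0.85 [ 0.     0.027 -0.016]
0.88 [ 0.     0.054 -0.032]
0.91 [ 0.     0.082 -0.047]
0.94 [ 0.     0.11  -0.061]
0.96 [ 0.001  0.138 -0.074]
0.99 [ 0.     0.029 -0.013]
1.02 [ 0.     0.058 -0.024]
1.05 [ 0.     0.087 -0.035]
1.07 [ 0.     0.117 -0.045]
1.1 [ 0.     0.147 -0.055]
```

Request:
send_rows([
  {"slide":[0,0.014,-0.028],"turn":0,"gripper":0.05},
  {"slide":[0.001,0.029,-0.056],"turn":0,"gripper":0.05},
  {"slide":[0.001,0.045,-0.083],"turn":0,"gripper":0.05},
  {"slide":[0.001,0.062,-0.109],"turn":0,"gripper":0.05},
  {"slide":[0.001,0.079,-0.136],"turn":0,"gripper":0.05},
])

```text
time_s: 17.52
tcp_pos: [0.6407, -0.1268, 0.2337]
eef_rot: [176.9, -0.6, -169.4]
contact_force: [1.7, -7.7, 1.1]
gripper_width: 0.011
gripper_force: 20.0
```

Request:
send_rows([
  {"slide":[0,0.018,-0.026],"turn":0,"gripper":0.05},
  {"slide":[0,0.037,-0.051],"turn":0,"gripper":0.05},
  {"slide":[0.001,0.056,-0.076],"turn":0,"gripper":0.05},
  {"slide":[0.001,0.076,-0.1],"turn":0,"gripper":0.05},
  {"slide":[0.001,0.097,-0.124],"turn":0,"gripper":0.05},
])

```text
time_s: 17.93
tcp_pos: [0.6383, -0.114, 0.2536]
eef_rot: [177.0, -0.6, -169.4]
contact_force: [1.6, -8.5, 3.9]
gripper_width: 0.0114
gripper_force: 20.0
```

Request:
send_rows([
  {"slide":[0,0.021,-0.023],"turn":0,"gripper":0.05},
  {"slide":[0,0.043,-0.045],"turn":0,"gripper":0.05},
  {"slide":[0.001,0.066,-0.067],"turn":0,"gripper":0.05},
  {"slide":[0.001,0.089,-0.089],"turn":0,"gripper":0.05},
  {"slide":[0.001,0.113,-0.109],"turn":0,"gripper":0.05},
])

```text
time_s: 18.35
tcp_pos: [0.6355, -0.0987, 0.2717]
eef_rot: [177.0, -0.5, -169.4]
contact_force: [1.6, -10.1, 5.5]
gripper_width: 0.0113
gripper_force: 20.0
```

Run:
```python
from h import *
d=optics.capture("side"); g=get_state()
print(g["tcp_pos"],g["gripper_width"],g["contact_force"],g["moment"])
cv2.imwrite("pics/s6.png",cv2.resize(d["img"][90:270,170:310,::-1],None,fx=3.3,fy=3.3,interpolation=cv2.INTER_CUBIC))
```

```text
[ 0.63536207 -0.09810146  0.27228596] 0.011260790644584953 [ 0.88150377 -8.61456125  6.82341399] [-3.48439026 -0.28712518  0.06477304]
```

View pics/s6.png

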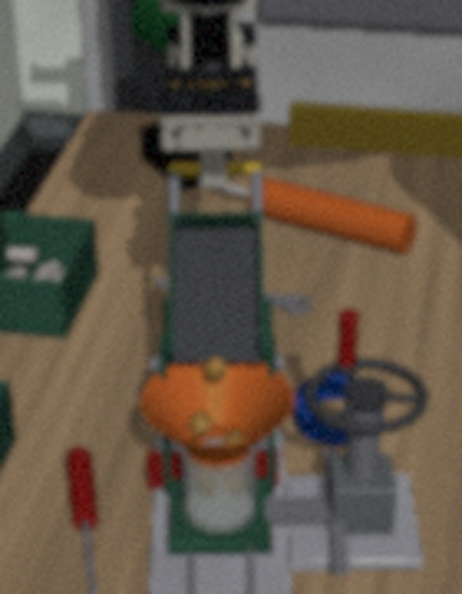

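The side crop shows the tray already emptied, with brass nuts at (215,370) and (200,425) sliding into the funnel. I'll tip a little further to be sure, then hold.

Request:
send_rows([
  {"slide":[0,0.024,-0.02],"turn":0,"gripper":0.05},
  {"slide":[0,0.049,-0.039],"turn":0,"gripper":0.05},
  {"slide":[0,0.075,-0.058],"turn":0,"gripper":0.05},
  {"slide":[0.001,0.1,-0.075],"turn":0,"gripper":0.05},
  {"slide":[0.001,0.127,-0.093],"turn":0,"gripper":0.05},
])

```text
time_s: 18.82
tcp_pos: [0.6321, -0.0805, 0.2868]
eef_rot: [177.0, -0.5, -169.4]
contact_force: [0.5, -7.5, 7.2]
gripper_width: 0.0111
gripper_force: 20.0
```

Request:
send_rows([
  {"slide":[0,0.027,-0.016],"turn":0,"gripper":0.05},
  {"slide":[0,0.054,-0.032],"turn":0,"gripper":0.05},
  {"slide":[0,0.054,-0.032],"turn":0,"gripper":0.05},
  {"slide":[0,0.054,-0.032],"turn":0,"gripper":0.05},
  {"slide":[0,0.054,-0.032],"turn":0,"gripper":0.05},
])

```text
time_s: 19.23
tcp_pos: [0.6306, -0.0725, 0.292]
eef_rot: [177.0, -0.5, -169.4]
contact_force: [1.2, -7.3, 7.4]
gripper_width: 0.0114
gripper_force: 20.0
```

```bash
python3 - <<'E'
from h import *
d=optics.capture("side")
for i in range(1): print([(round(x["p"],2),np.round(x["location"],3)) for x in optics.look_for("side","nut0")])
h=cv2.cvtColor(d["img"],cv2.COLOR_RGB2HSV)[140:275,205:270].astype(int)
m=((h[...,0]>15)&(h[...,0]<24)&(h[...,1]>110)).astype(np.uint8)
n,l,st,c=cv2.connectedComponentsWithStats(m); print([(s[4],*np.round(q+[205,140])) for s,q in zip(st[1:],c[1:]) if s[4]>2])
E
python3 lift.py 0.88 0 25
```

```text
[]
[(np.int32(6), np.float64(226.0), np.float64(141.0)), (np.int32(7), np.float64(243.0), np.float64(140.0)), (np.int32(3), np.float64(228.0), np.float64(145.0))]
19.3333 [ 0.63059921 -0.07258195  0.29195287] [ 176.96395582   -0.52960382 -169.37407862] 0.010743535139175642 20.004862546920776 [ 1.30898176 -6.87376193  7.43469934]
0.84 [-0.    -0.035  0.02 ]
0.81 [-0.    -0.069  0.042]
0.77 [-0.    -0.102  0.064]
0.74 [-0.001 -0.134  0.088]
0.7 [-0.001 -0.166  0.113]
0.67 [-0.    -0.031  0.026]
0.63 [-0.    -0.06   0.053]
0.6 [-0.001 -0.089  0.081]
0.56 [-0.001 -0.117  0.11 ]
0.53 [-0.001 -0.144  0.14 ]
0.49 [-0.    -0.026  0.031]
0.46 [-0.    -0.05   0.063]
0.42 [-0.001 -0.074  0.095]
0.39 [-0.001 -0.096  0.129]
0.35 [-0.001 -0.117  0.163]
0.32 [-0.    -0.02   0.035]
0.28 [-0.001 -0.038  0.071]
0.25 [-0.001 -0.056  0.107]
0.21 [-0.001 -0.072  0.144]
0.18 [-0.002 -0.087  0.181]
0.14 [-0.    -0.013  0.038]
0.11 [-0.001 -0.026  0.076]
0.07 [-0.001 -0.036  0.115]
0.04 [-0.001 -0.046  0.154]
0.0 [-0.002 -0.054  0.194]
```

Request:
send_rows([
  {"slide":[0,-0.035,0.02],"turn":0,"gripper":0.05},
  {"slide":[0,-0.069,0.042],"turn":0,"gripper":0.05},
  {"slide":[0,-0.102,0.064],"turn":0,"gripper":0.05},
  {"slide":[-0.001,-0.134,0.088],"turn":0,"gripper":0.05},
  {"slide":[-0.001,-0.166,0.113],"turn":0,"gripper":0.05},
])

```text
time_s: 19.75
tcp_pos: [0.635, -0.0958, 0.273]
eef_rot: [176.9, -0.5, -169.4]
contact_force: [0.4, -5.6, 5.0]
gripper_width: 0.0111
gripper_force: 20.0
```

Request:
send_rows([
  {"slide":[0,-0.031,0.026],"turn":0,"gripper":0.05},
  {"slide":[0,-0.06,0.053],"turn":0,"gripper":0.05},
  {"slide":[-0.001,-0.089,0.081],"turn":0,"gripper":0.05},
  {"slide":[-0.001,-0.117,0.11],"turn":0,"gripper":0.05},
  {"slide":[-0.001,-0.144,0.14],"turn":0,"gripper":0.05},
])

```text
time_s: 20.17
tcp_pos: [0.6387, -0.1154, 0.25]
eef_rot: [176.9, -0.6, -169.4]
contact_force: [2.1, -4.5, 2.4]
gripper_width: 0.0111
gripper_force: 20.0
```

Request:
send_rows([
  {"slide":[0,-0.026,0.031],"turn":0,"gripper":0.05},
  {"slide":[0,-0.05,0.063],"turn":0,"gripper":0.05},
  {"slide":[-0.001,-0.074,0.095],"turn":0,"gripper":0.05},
  {"slide":[-0.001,-0.096,0.129],"turn":0,"gripper":0.05},
  {"slide":[-0.001,-0.117,0.163],"turn":0,"gripper":0.05},
])

```text
time_s: 20.58
tcp_pos: [0.6416, -0.131, 0.2237]
eef_rot: [176.8, -0.6, -169.4]
contact_force: [2.8, -5.2, 2.3]
gripper_width: 0.0112
gripper_force: 20.0
```

Request:
send_rows([
  {"slide":[0,-0.02,0.035],"turn":0,"gripper":0.05},
  {"slide":[-0.001,-0.038,0.071],"turn":0,"gripper":0.05},
  {"slide":[-0.001,-0.056,0.107],"turn":0,"gripper":0.05},
  {"slide":[-0.001,-0.072,0.144],"turn":0,"gripper":0.05},
  {"slide":[-0.002,-0.087,0.181],"turn":0,"gripper":0.05},
])

```text
time_s: 21.0
tcp_pos: [0.6437, -0.142, 0.1954]
eef_rot: [176.8, -0.6, -169.4]
contact_force: [2.6, -2.9, 0.8]
gripper_width: 0.0112
gripper_force: 20.0
```

Request:
send_rows([
  {"slide":[0,-0.013,0.038],"turn":0,"gripper":0.05},
  {"slide":[-0.001,-0.026,0.076],"turn":0,"gripper":0.05},
  {"slide":[-0.001,-0.036,0.115],"turn":0,"gripper":0.05},
  {"slide":[-0.001,-0.046,0.154],"turn":0,"gripper":0.05},
  {"slide":[-0.002,-0.054,0.185],"turn":0,"gripper":0.05},
])

```text
time_s: 21.42
tcp_pos: [0.6448, -0.1481, 0.1667]
eef_rot: [176.8, -0.6, -169.4]
contact_force: [3.7, -1.4, -0.6]
gripper_width: 0.0109
gripper_force: 20.0
```

Request:
send_rows([
  {"slide":[0,0,0],"turn":0,"gripper":0.38},
  {"slide":[0,0,0],"turn":0,"gripper":0.38},
  {"slide":[0,0,0],"turn":0,"gripper":0.38},
  {"slide":[0,0,0],"turn":0,"gripper":0.38},
  {"slide":[0,0,-0.05],"turn":0,"gripper":0.38},
])

```text
time_s: 21.83
tcp_pos: [0.6434, -0.1481, 0.1734]
eef_rot: [176.7, -0.8, -169.4]
contact_force: [0.6, -0.3, 0.5]
gripper_width: 0.0328
gripper_force: 0.0
```

Request:
send_rows([
  {"slide":[0,0,-0.15],"turn":0,"gripper":0.38},
  {"slide":[0,0,-0.3],"turn":0,"gripper":0.38},
  {"slide":[0,0,-0.5],"turn":0,"gripper":0.38},
  {"slide":[0,0,-0.7],"turn":0,"gripper":0.38},
  {"slide":[0,0,-0.9],"turn":0,"gripper":0.38},
])

```text
time_s: 22.25
tcp_pos: [0.6471, -0.1557, 0.3117]
eef_rot: [176.8, -0.7, -169.4]
contact_force: [0.7, 0.3, 0.4]
gripper_width: 0.0327
gripper_force: 0.0
```

Request:
send_rows([
  {"slide":[0,-0.15,0],"turn":0,"gripper":0.38},
  {"slide":[0,-0.3,0],"turn":0,"gripper":0.38},
  {"slide":[0,-0.5,0],"turn":0,"gripper":0.38},
  {"slide":[0,-0.7,0],"turn":0,"gripper":0.38},
  {"slide":[0,-0.9,0],"turn":0,"gripper":0.38},
])

```text
time_s: 22.67
tcp_pos: [0.6723, -0.2891, 0.3029]
eef_rot: [176.8, -0.6, -169.3]
contact_force: [0.9, 0.7, -0.7]
gripper_width: 0.0333
gripper_force: 0.0
```

Run:
```python
from h import *
d=optics.capture("side"); t=optics.capture("top")
r=blob(d,(215,150,260,175),20,35); print("handle side",r[1:],ray(d,r[0],.18))
r=blob(t,(275,140,310,185),20,35); print("handle top",r and (r[1:],ray(t,r[0],.184)))
g=get_state(); print(g["time_s"],g["tcp_pos"],g["contact_force"])
for c in("side","top"): print(c,[(round(x["p"],2),np.round(x["location"],3)) for x in optics.look_for(c,"nut0")])
a=cv2.resize(d["img"][150:270,200:280,::-1],(400,600),interpolation=cv2.INTER_CUBIC)
b=cv2.resize(t["img"][140:240,150:230,::-1],(400,500),interpolation=cv2.INTER_CUBIC)
b=cv2.copyMakeBorder(b,0,100,0,0,cv2.BORDER_CONSTANT)
cv2.imwrite("pics/fin.png",np.hstack([a,b]))
```

```text
handle side (94, (np.int64(223), np.int64(161), np.int64(246), np.int64(165))) [ 0.6471439  -0.15146745  0.18      ]
handle top None
22.7667 [ 0.67183282 -0.29203056  0.3008079 ] [ 0.65148614 -0.511257   -0.03554536]
side []
top [(0.67, array([0.605, 0.062, 0.121]))]
```

View pics/fin.png

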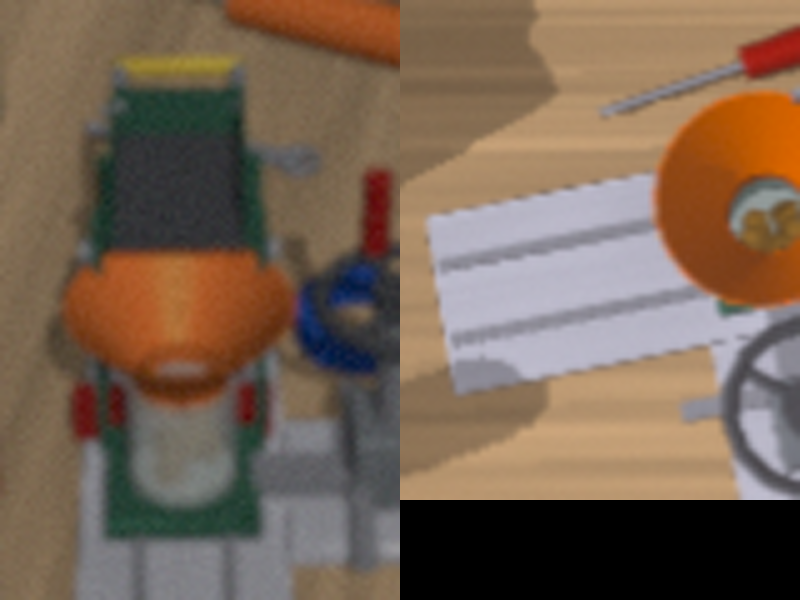

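The last picture shows the tray level and empty, the carriage at the red blocks, and brass nuts down in the jar seen through the throat at (765,230), with none in the funnel. I'm handing in.

```bash
python3 -c "
from plant import order; print(order.close_job())"
```

```text
the job is handed in; nothing more can be done
None
```

I handed in the job with the jar at the red stop, the tray level and empty, and brass nuts visible down in the jar. I couldn't count all five, but none showed in the tray, in the funnel or on the bench, and the hand-in returned no verdict.

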